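# Find the filled mould by feel and bolt it into the demoulding nest

## Robot

A 6-joint arm with a two-finger parallel gripper is mounted at the origin on the work surface. World frame = base frame: x ahead of the robot, y to its left, z up, the work surface at z = 0. Lengths are in m, angles in rad, forces in N, time in s.
With the tool pointing down it reaches from about 0.325 to 0.925 m from the base axis. Payload 3.1 kg.
Tool frame: the origin (TCP) lies at the very end of the fingers, on their centre line; the grasp point (between the pads) lies 19 mm behind it; z points along the fingers, y is the direction in which the jaws open and shut (so a half turn about z gives the same grasp; the last joint's range is limited). The gripper opens to 85 mm and grips with 20 to 120 N. Pads are 22 mm wide; open, the fingers measure 114 mm over their backs; the gripper's body (76 mm by 85 mm) begins 54 mm behind the grasp point. The pads swing forward as they close: fully open they stand 13 mm farther back than shut.
Start: joints at [1.048, 0.217, 1.613, -0, 1.311, -0.112], TCP at [0.25, 0.573, 0.231] pointing down, gripper open.
Joint ranges: [-2.75, 2.75], [-0.78, 2.1], [0.31, 2.55], [-1.13, 4.27], [0.13, 2.63], [-2.58, 2.58]. Speed limits (rad/s): [2.79, 2.79, 3.14, 3.14, 3.14, 3.14].

## Interface

Orientations are given as [roll, pitch, yaw] about the fixed x, y, z axes, in that order (R = Rz(yaw) Ry(pitch) Rx(roll)).
In Python, from plant import env gives the robot as it stands. Calls block until the motion is done:
- env.move_pose(position, orientation): joint-space move of the TCP to a pose.
- env.movel(position, max_speed=0.15, attitude=None, until_force=None): straight line of the TCP; attitude=None keeps the orientation; max_speed is the mean speed in m/s. With until_force (N) it stops when the force on the tool has changed by that much, and returns True; else False.
- env.goto_joints(angles): joint-space move.
- env.gripper_to(opening, strength=None): finger opening in m; strength is the grip in N (None keeps the last); returns when the fingers have stopped.
- env.dwell(seconds).
- env.solve_ik(position, orientation): joint angles nearest the present ones, or None.
- env.observe(): the state.
- env.get_image(name): name is "scene" or "top" or "wrist"; returns the picture (384x512x3 uint8, red, green, blue); there is no depth.
- env.camera_params(name): a dict with "fovy" (degrees; the focal length in pixels is half the picture's height over the tangent of half this angle, whatever the lens; pixels are square), "cx", "cy" (the principal point, pixels), "R" (3x3) and "t" (3): a world point X has camera coordinates R X + t. Camera axes: x right, y down, z forward; pixel columns grow to the right and rows downward; lengths in m; the calibration is good to about 2 mm. A picture is of the moment at which its call begins: read the wrist's pose just before it. camera_params takes no time and is no camera call; for the wrist camera it gives the pose at the moment of the call.
A pose or a line that the arm cannot do raises env.PlanningError and nothing moves.
- env.job_done(): hands the job in, once; it reports no verdict.
The state is a dict: "clock": time; "joint_pos": joint angles; "joint_velocities": joint speeds; "effort": joint torques, N m; "eef_pos": TCP position; "tool_rot": TCP orientation; "ft_force": force on the tool from outside, world axes, zero at the start; "ft_torque": the same for the moment, N m; "opening": finger opening in m.
Only numpy, scipy, OpenCV 4.12 (cv2) and the standard library are available. Lean on these libraries where they do the work, as an engineer would, in place of code of your own. Each camera call takes 0.05 s, during which the arm holds its last target.

## Task

One of the three closed plaster moulds still has its heavy casting inside: nudge them to feel which one drags hardest on the bench, slide that one into the wooden nest until it is fully home against the back, then push the retaining bolt fully shut behind it. Keep all the moulds flat on the bench (never lift or tip them), leave the two empty ones standing anywhere on the bench, and do not knock the beaker, tin, brush or pot about.

Things in the scene. Friction and masses are not known exactly. Their poses are not given: they have to be found in the camera images.
- mould_a: one of three look-alike closed round plaster moulds: white drum, diameter 94 mm, height 60 mm, upright; origin at the centre of its underside. One of the three holds a casting (about 0.9 kg), the other two are empty (about 0.17 kg); which one changes every time and cannot be seen, only felt, e.g. as drag when pushed slowly along the bench (2 to 6 N against 1 N or less)
- mould_b: one of three look-alike closed round plaster moulds: white drum, diameter 94 mm, height 60 mm, upright; origin at the centre of its underside. One of the three holds a casting (about 0.9 kg), the other two are empty (about 0.17 kg); which one changes every time and cannot be seen, only felt, e.g. as drag when pushed slowly along the bench (2 to 6 N against 1 N or less)
- mould_c: one of three look-alike closed round plaster moulds: white drum, diameter 94 mm, height 60 mm, upright; origin at the centre of its underside. One of the three holds a casting (about 0.9 kg), the other two are empty (about 0.17 kg); which one changes every time and cannot be seen, only felt, e.g. as drag when pushed slowly along the bench (2 to 6 N against 1 N or less)
- nest: fixed nest of light battens 42 mm high, on the bench, no floor. Origin: on the bench, centre of a mould fully home. -x points out of its mouth (to the robot), +x to the back stop. Rounded pocket 98 mm wide (side battens at y = +/-49 mm), flaring from x = 0 to x = -30, y = +/-85 mm. Two steel bolt guides 50 mm high at x = -62, y = +/-92 mm, clear gap 164 mm
- nest_seat (a point): the nest's origin: where the underside centre of a mould fully home lies
- bolt (a joint): retaining bolt, m: 0 = fully open, 0.11 = fully shut. Steel bar 160 mm long, 20 mm wide, 30 mm above the bench, sliding along nest -y at nest x = -62 mm across the mouth; open it spans nest y = 80 to 240 mm, shut y = -30 to 130 mm, just behind a mould that is home. Drags with about 2 N; hard stops at both ends
- bolt_post (a point): centre of the top (77 mm above the bench) of the wooden post on the bolt's outer end: 26 mm along nest x, 22 mm along nest y, from 19 to 77 mm above the bench; push its outer (+y) face towards nest -y to shut the bolt
- table: the dark wooden bench, top at height 0
- beaker: clear plastic beaker, radius 34 mm, height 105 mm; origin under its centre; bystander
- tin: tin can, radius 42 mm, height 100 mm; origin under its centre; bystander
- brush: brush lying flat, about 200 mm long along its x; bystander
- pot: small grey open pot, radius 40 mm, height 70 mm; origin under its centre; bystander

How it is judged:
By the outcome, as a careful person would: the job done as asked, in the order asked, and still so for the second after the job is handed in, with the robot touching nothing.
It also fails if it takes over 72 s, if anything falls off the work surface, if the arm or the gripper's body presses on something with over 40 N, if the wrist force passes 120 N, or if a joint passes its speed limit or range.

## Working session

There is one attempt and no reset: what is moved stays moved. The work goes in short steps, each a Python script; the robot and the scene stay as the last script left them, time stands still between calls to the robot, and variables do not carry over. Pictures are saved under pics/ and viewed, and the job is handed in when it is done.

```bash
ls; mkdir -p pics; python3 - <<'E'
from plant import env
import cv2
for n in("scene","top"):
    im=env.get_image(n); cv2.imwrite(f"pics/{n}0.png",im[:,:,::-1]); p=env.camera_params(n); print(n,p)
s=env.observe();print(s)
E
```

```text
pics
scene {'fovy': 50.368003036587695, 'cx': 255.77572630584916, 'cy': 194.2394231486662, 'R': array([[-0.71760454,  0.69642124,  0.00641688],
       [ 0.39057203,  0.4100465 , -0.8242059 ],
       [-0.57662572, -0.58894764, -0.56625389]]), 't': array([ 0.340894  , -0.12333508,  1.9051774 ])}
top {'fovy': 51.7157690867211, 'cx': 255.18543189940536, 'cy': 185.3972691321189, 'R': array([[-0.01355904, -0.99990342,  0.00304955],
       [-0.99570651,  0.01322271, -0.09161719],
       [ 0.09156802, -0.0042787 , -0.99578963]]), 't': array([0.01872893, 0.50030698, 1.54788458])}
{'clock': 0.1, 'joint_pos': array([ 1.04778349e+00,  2.17723816e-01,  1.61483983e+00, -1.57090240e-06,
        1.31129545e+00, -1.12171316e-01]), 'joint_velocities': array([-0.00023081, -0.0022941 , -0.00198989, -0.00101941, -0.00040754,
       -0.00015837]), 'effort': array([-5.79305251e-04, -3.98078406e+01, -3.04970706e+01, -2.40475820e-04,
        4.26458268e-03, -2.13344981e-05]), 'eef_pos': array([0.24919194, 0.57233906, 0.23003633]), 'tool_rot': array([-3.13934028e+00, -2.52189537e-04,  2.73075125e+00]), 'ft_force': array([-0.40296299,  0.48369792, -0.9476847 ]), 'ft_torque': array([-0.0250532 , -0.04514887, -0.00105904]), 'opening': 0.08555542073466274}
```

View pics/top0.png

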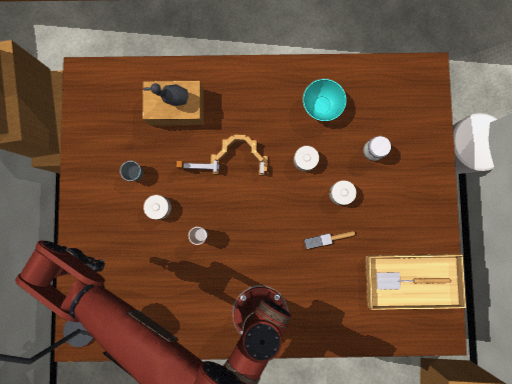

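View pics/scene0.png

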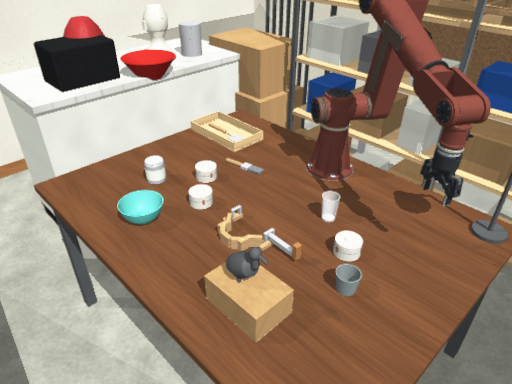

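The top view shows moulds at about px (156,207), (307,158) and (343,193). The nest is at (240,155) with its mouth down, towards the robot, and the bolt post is at (180,164). The beaker is at (198,236), the pot at (130,171), the tin at (377,148) and the brush at (330,240). Next I'll zoom in and measure.

```bash
cat > h.py <<'E'
import numpy as np, cv2
def ray(p,uv,z,dist=None):
    f=192/np.tan(np.radians(p["fovy"]/2))
    d=np.array([(uv[0]-p["cx"])/f,(uv[1]-p["cy"])/f,1.0])
    R=np.array(p["R"]);t=np.array(p["t"])
    c=-R.T@t; w=R.T@d
    return c+w*(z-c[2])/w[2]
def proj(p,X):
    f=192/np.tan(np.radians(p["fovy"]/2))
    c=np.array(p["R"])@np.array(X,float)+p["t"]
    return np.array([p["cx"]+f*c[0]/c[2],p["cy"]+f*c[1]/c[2]])
E
python3 - <<'E'
from h import *
from plant import env
im=cv2.imread("pics/top0.png"); p=env.camera_params("top")
hsv=cv2.cvtColor(im,cv2.COLOR_BGR2HSV)
m=((hsv[...,2]>150)&(hsv[...,1]<60)).astype(np.uint8)
n,l,st,c=cv2.connectedComponentsWithStats(m)
for i in range(1,n):
    if st[i,4]>40 and 60<c[i,0]<460 and c[i,1]>60 and c[i][1]<330: print(st[i],c[i].round(1),ray(p,c[i],.06).round(4))
cr=im[120:260,110:400]; cv2.imwrite("pics/top_crop.png",cv2.resize(cr,None,fx=2.7,fy=2.7,interpolation=cv2.INTER_CUBIC))
cr=im[125:185,165:280]; cv2.imwrite("pics/nest_crop.png",cv2.resize(cr,None,fx=6.9,fy=6.9,interpolation=cv2.INTER_CUBIC))
E
```

```text
[369 136  22  20 343] [379.7 145.9] [ 0.6458 -0.477   0.06  ]
[294 146  25  24 463] [306.2 157.3] [ 0.6043 -0.1883  0.06  ]
[189 161  28  11 144] [204.8 165.7] [0.5766 0.2071 0.06  ]
[260 162   4  11  43] [261.5 167.1] [ 0.5681 -0.0135  0.06  ]
[331 181  25  24 473] [343.3 192.1] [ 0.4665 -0.3284  0.06  ]
[143 195  25  24 472] [155.5 206.7] [0.4199 0.397  0.06  ]
[189 227  18  18 157] [199.1 234.7] [0.3105 0.2295 0.06  ]
[320 234  12  11 103] [325.8 239. ] [ 0.2875 -0.2553  0.06  ]
[376 272  38  18 404] [389.3 280.5] [ 0.1284 -0.4915  0.06  ]
```

View pics/top_crop.png

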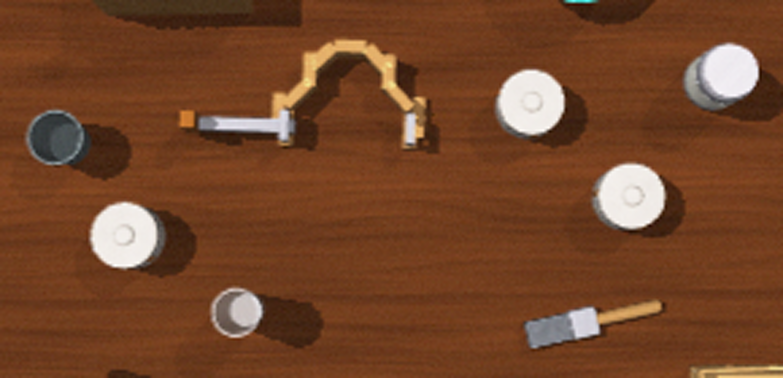

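View pics/nest_crop.png

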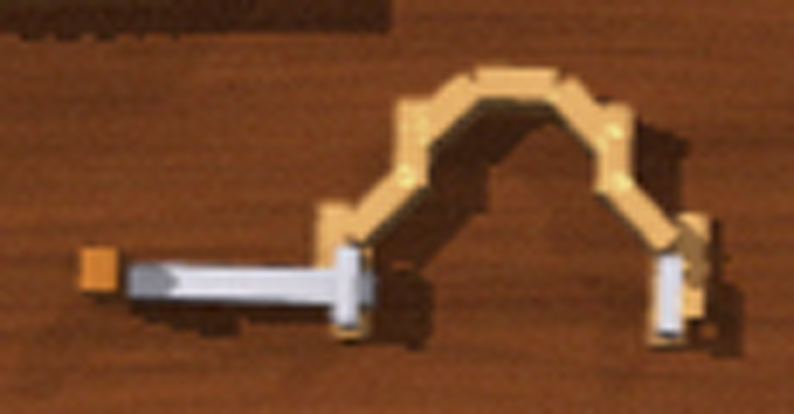

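The crop gives guide tops at top-image px (215.4,167.0) and (261.8,167.5) and the post top at (179.2,164.1). The mould tops are clean discs. I'll work out the coarse nest frame, then take wrist views.

```bash
python3 - <<'E'
from h import *
from plant import env
p=env.camera_params("top")
g=lambda u,v:(165+u/6.9,125+v/6.9)
L=ray(p,g(348,290),.05);R=ray(p,g(668,293),.05);P=ray(p,g(98,270),.077)
d=(L-R)[:2];print(L,R,P,np.linalg.norm(d));y=d/np.linalg.norm(d);x=np.array([y[1],-y[0]])
print("yaw",np.arctan2(x[1],x[0]));print("seat",(L+R)[:2]/2+.062*x, "post nest",[(P[:2]-(L+R)[:2]/2)@x-.062,(P[:2]-(L+R)[:2]/2)@y])
a=ray(p,g(490,82),.042);print("back batten",a)
for n,u,v in(("beaker",198,236),("pot",131,171),("tin",377,148)):print(n,ray(p,(u,v),.05))
# IK checks and noise
for pos,th in(((.60,.12,.42),0),((.43,.46,.02),-np.pi/2),((.45,-.40,.02),np.pi/2)):
  for k in(0,np.pi): print(pos,env.solve_ik(pos,[np.pi,0,th+k]))
s=env.observe();print(s["clock"],s["ft_force"]);print(env.camera_params("wrist"))
E
```

```text
[0.57224543 0.16664753 0.05      ] [ 0.56814645 -0.01475255  0.05      ] [0.58152829 0.30325456 0.077     ] 0.1814463916528118
yaw -0.02259247649549045
seat [0.63218012 0.07454687] post nest [np.float64(-0.05580553411857495), np.float64(0.2275050710079704)]
back batten [0.69272095 0.08540775 0.042     ]
beaker [0.30533871 0.23490983 0.05      ]
pot [0.56093288 0.49638438 0.05      ]
tin [ 0.63940825 -0.46911387  0.05      ]
(0.6, 0.12, 0.42) [ 8.27434604e-02  1.04092187e-01  1.39616443e+00 -4.44089210e-16
  1.64133603e+00  1.65353979e+00]
(0.6, 0.12, 0.42) [ 0.08274346  0.10409219  1.39616443  0.          1.64133603 -1.48805287]
(0.43, 0.46, 0.02) [ 0.70769588  0.47458593  1.71657899  0.          0.95042773 -2.43389678]
(0.43, 0.46, 0.02) [ 7.07695875e-01  4.74585930e-01  1.71657899e+00 -4.44089210e-16
  9.50427732e-01  7.07695875e-01]
(0.45, -0.4, 0.02) [-0.84316955  0.42752524  1.78616784  0.          0.92789957 -0.84316955]
(0.45, -0.4, 0.02) [-8.43169546e-01  4.27525239e-01  1.78616784e+00 -4.44089210e-16
  9.27899573e-01  2.29842311e+00]
0.1 [-0.40296299  0.48369792 -0.9476847 ]
{'fovy': 63.72684880839454, 'cx': 260.4966315119602, 'cy': 186.7431339113401, 'R': array([[ 0.3996904 ,  0.91664684, -0.00248212],
       [ 0.8711712 , -0.37901629,  0.31210158],
       [ 0.28514616, -0.12690635, -0.9500455 ]]), 't': array([-0.62352485, -0.04024486,  0.38103572])}
```

```bash
cat >> h.py <<'E'
from plant import env
def probe(C,T,yawk,zup=.14,steps=7,z=.02,retreat=True):
    C=np.array(C);T=np.array(T);d=(T-C)/np.linalg.norm(T-C);th=np.arctan2(d[1],d[0])
    o=[np.pi,0,(th+yawk+np.pi)%(2*np.pi)-np.pi]
    s0=C-d*.080
    env.move_pose([*s0,zup],o); env.movel([*s0,z],max_speed=.2)
    env.dwell(.2)
    b=np.mean([env.observe()["ft_force"] for _ in range(5)],0)
    print("base",b.round(2))
    env.movel([*(s0+d*.02),z],max_speed=.06)
    for i in range(steps):
        env.movel([*(s0+d*(.02+.006*(i+1))),z],max_speed=.03,until_force=25)
        s=env.observe();f=s["ft_force"]-b
        print(i,"along %.2f"%(f[:2]@d),"f",f.round(2),"adv %.4f"%((s["eef_pos"][:2]-C)@d),"t %.2f"%s["clock"])
    if retreat:
        e=s["eef_pos"][:2]-d*.015
        env.movel([*e,z],max_speed=.1); env.movel([*e,zup],max_speed=.25)
    print("end",env.observe()["clock"])
E
python3 - <<'E'
from h import *
env.gripper_to(.05)
probe((.42,.397),(.462,.078),np.pi)
E
```

```text
base [ 0.95  1.18 -0.18]
0 along 1.74 f [-0.7  -1.84  0.46] adv -0.0539 t 3.17
1 along 1.26 f [-0.66 -1.36  0.3 ] adv -0.0478 t 3.52
2 along 0.40 f [-0.94 -0.53 -1.33] adv -0.0416 t 3.87
3 along 1.46 f [-1.46 -1.66  0.22] adv -0.0357 t 4.22
4 along 1.27 f [-1.52 -1.48 -0.11] adv -0.0297 t 4.57
5 along 1.30 f [-0.76 -1.41  0.56] adv -0.0237 t 4.92
6 along 1.03 f [-1.64 -1.25  0.4 ] adv -0.0177 t 5.27
end 6.2
```

```bash
python3 - <<'E'
from h import *
env.move_pose([.50,.10,.34],[np.pi,0,0])
env.dwell(.2)
p=env.camera_params("wrist");im=env.get_image("wrist");cv2.imwrite("pics/w1.png",im[:,:,::-1])
import pickle;pickle.dump(p,open("w1.pkl","wb"))
im=env.get_image("top");cv2.imwrite("pics/top1.png",im[:,:,::-1])
print(-p["R"].T@p["t"],p["R"][2],env.observe()["clock"],proj(p,[.632,.0745,.0]))
E
```

```text
[0.57972471 0.10086288 0.48196255] [-3.13212908e-01 -6.99705077e-04 -9.49682676e-01] 7.9667 [278.86457868  46.36160448]
```

View pics/w1.png

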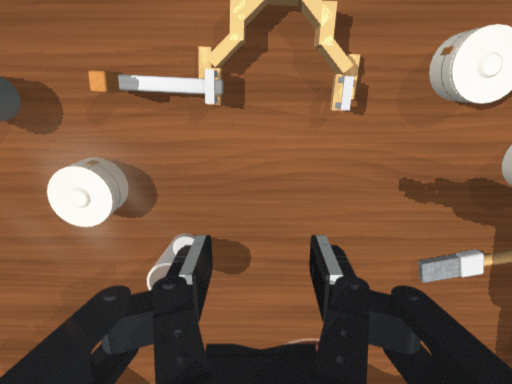

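View pics/top1.png

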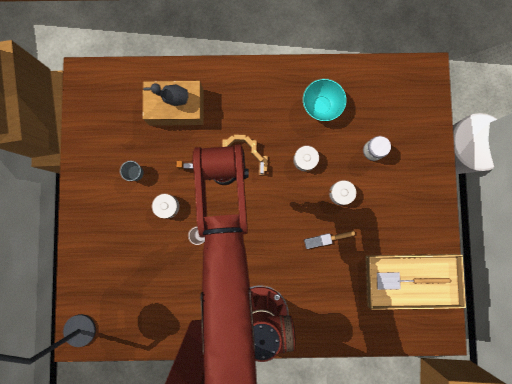

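The top view shows the left mould moved from px (156,207) to (165,206), and I felt no drag above the noise, so it is empty. In the wrist view the guides are near (213,87) and (344,92) and the post top is near (97,81). I'll zoom in on those.

```bash
python3 - <<'E'
from h import *
im=cv2.imread("pics/w1.png")
a=cv2.resize(im[55:125,190:370],None,fx=4.4,fy=4.4,interpolation=cv2.INTER_CUBIC);cv2.imwrite("pics/w1a.png",a)
a=cv2.resize(im[60:110,80:230],None,fx=5,fy=5,interpolation=cv2.INTER_CUBIC);cv2.imwrite("pics/w1b.png",a)
E
```

```text
(no output)
```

View pics/w1a.png

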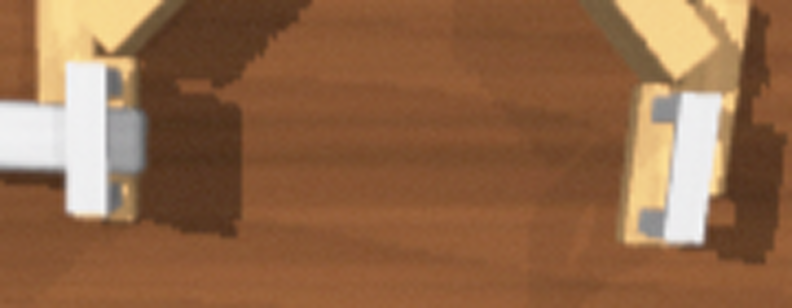

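View pics/w1b.png

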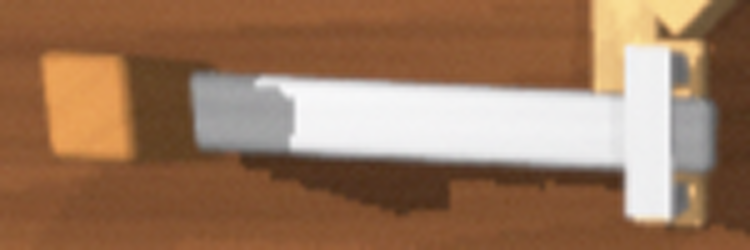

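```bash
python3 - <<'E'
from h import *
import pickle;p=pickle.load(open("w1.pkl","rb"))
g=lambda u,v:(190+u/4.4,55+v/4.4)
L=ray(p,g(87,138),.05);R=ray(p,g(695,168),.05);P=ray(p,(97.6,81.2),.077)
d=(L-R)[:2];print(L,R,P,np.linalg.norm(d));y=d/np.linalg.norm(d);x=np.array([y[1],-y[0]])
print("yaw",np.arctan2(x[1],x[0]));print("seat",(L+R)[:2]/2+.062*x, "post nest",[(P[:2]-(L+R)[:2]/2)@x-.062,(P[:2]-(L+R)[:2]/2)@y])
for a,b in(((87,217),(87,60)),((686,243),(700,92))):
    v=(ray(p,g(*b),.05)-ray(p,g(*a),.05));print(np.arctan2(v[1],v[0]),np.linalg.norm(v))
b=lambda u,v:(80+u/5,60+v/5)
for u1,v1,u2,v2 in((300,78,610,94),(300,150,620,168)):
    v=(ray(p,b(u1,v1),.03)-ray(p,b(u2,v2),.03));print("bolt",np.arctan2(-v[0],v[1]),ray(p,b(u1,v1),.03))
# drums: lid centres
for c in((490,64),(81,197)): print("mould",ray(p,c,.06))
E
```

```text
[0.57775694 0.16815798 0.05      ] [ 0.56928122 -0.0164034   0.05      ] [0.58381636 0.30277734 0.077     ] 0.18475589249175417
yaw -0.04589129890803023
seat [0.63545381 0.07303303] post nest [np.float64(-0.06212264871943403), np.float64(0.2271335607409442)]
-0.05026501112895199 0.04521249786169272
-0.0075199097185954175 0.043992350155057085
bolt -0.047711479097330416 [0.59165578 0.26663883 0.03      ]
bolt -0.052881001676731876 [0.57272802 0.2689296  0.03      ]
mould [ 0.60525766 -0.19120447  0.06      ]
mould [0.42459423 0.3615201  0.06      ]
```

The two views agree: guide spacing is 184.8 mm against 184 mm, and the post sits at nest x −62.1 mm. The nest seat is at (0.6355, 0.0730) with yaw −0.046. Next I'll nudge the mould at (0.605, −0.190), averaging the force over time.

```bash
cat >> h.py <<'E'
def favg(n=6):
    a=[]
    for _ in range(n):
        a.append(env.observe()["ft_force"]); env.dwell(.03)
    return np.mean(a,0)
def probe2(C,T,yawk,zup=.14,z=.02):
    C=np.array(C);T=np.array(T);d=(T-C)/np.linalg.norm(T-C);th=np.arctan2(d[1],d[0])
    o=[np.pi,0,(th+yawk+np.pi)%(2*np.pi)-np.pi]
    s0=C-d*.080
    env.move_pose([*s0,zup],o); env.movel([*s0,z],max_speed=.2)
    env.dwell(.15); b=favg(); print("base",b.round(2))
    for i,adv in enumerate((-.045,-.037,-.029,-.021)):
        env.movel([*(C+d*adv),z],max_speed=.06 if i==0 else .03,until_force=25)
        f=favg(4)-b;s=env.observe()
        print(i,"along %.2f"%(f[:2]@d),"f",f.round(2),"adv %.4f"%((s["eef_pos"][:2]-C)@d),"t %.2f"%s["clock"])
    return d,o
E
python3 - <<'E'
from h import *
probe2((.605,-.190),(.4657,.0808),0)
E
```

```text
base [-0.06 -0.61  0.07]
0 along 0.58 f [ 0.03  0.67 -0.1 ] adv -0.0453 t 12.15
1 along 0.43 f [ 0.02  0.5  -0.09] adv -0.0368 t 12.70
2 along 0.36 f [0.23 0.53 0.41] adv -0.0288 t 13.25
3 along 0.47 f [ 0.22  0.64 -0.38] adv -0.0208 t 13.80
```

```bash
python3 - <<'E'
from h import *
s=env.observe();d=np.array([.4657-.605,.0808+.19]);d/=np.linalg.norm(d)
e=s["eef_pos"][:2]-d*.015
env.movel([*e,.02],max_speed=.1);env.movel([*e,.14],max_speed=.3)
probe2((.4665,-.3284),(.4657,.0808),np.pi if 0 else 0)
E
```

```text
base [ 0.26 -0.05  0.4 ]
0 along -0.22 f [ 0.39 -0.22 -0.92] adv -0.0447 t 17.57
1 along -1.75 f [ 0.01 -1.75 -0.82] adv -0.0371 t 18.12
2 along -1.42 f [ 0.05 -1.42 -0.36] adv -0.0285 t 18.68
3 along -1.47 f [-0.2  -1.47  0.05] adv -0.0206 t 19.23
```

Steady resistance of about 1.5 N, against about 0 N on the other two, so this is the heavy mould. I'll push it in front of the mouth and then look.

```bash
python3 - <<'E'
from h import *
s=env.observe();e=s["eef_pos"]
for y in (-.20,-.08,.038):
    r=env.movel([.466,y,.02],max_speed=.08,until_force=20); f=env.observe()["ft_force"];print(r,f.round(2))
e=env.observe()["eef_pos"];print(e)
env.movel([e[0],e[1]-.02,.02],max_speed=.1);env.movel([e[0],e[1]-.02,.14],max_speed=.3)
env.move_pose([.35,.06,.30],[np.pi,0,0]);env.dwell(.15)
p=env.camera_params("wrist");im=env.get_image("wrist");cv2.imwrite("pics/w2.png",im[:,:,::-1])
import pickle;pickle.dump(p,open("w2.pkl","wb"))
print(env.observe()["clock"])
E
```

```text
False [-0.71 -2.34 -0.14]
False [ 0.02 -2.03  0.13]
False [-0.36 -1.58 -0.07]
[0.46587438 0.03810031 0.01993726]
27.0833
```

View pics/w2.png

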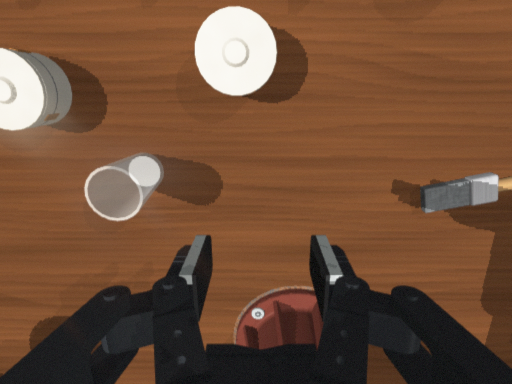

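The mould's top disc is centred at about (236,51). Its centre comes next, from the white mask.

```bash
python3 - <<'E'
from h import *
import pickle;p=pickle.load(open("w2.pkl","rb"))
im=cv2.imread("pics/w2.png");h=cv2.cvtColor(im,cv2.COLOR_BGR2HSV)
m=((h[...,2]>165)&(h[...,1]<60)).astype(np.uint8);m[:, :180]=0;m[:,300:]=0;m[130:]=0
c,_=cv2.findContours(m,0,2);c=max(c,key=cv2.contourArea)
q=np.array([ray(p,u,.06)[:2] for u in c[:,0]])
(o,r)=cv2.minEnclosingCircle(q.astype(np.float32));print(o,r)
n=np.array([np.cos(-.046),np.sin(-.046)]);d=np.array(o)-[.6355,.0730];print("nest",d@n,d@[-n[1],n[0]])
E
```

```text
(0.4650172293186188, 0.08868224918842316) 0.046993233263492584
nest -0.17102356079481768 0.007826218235489214
```

```bash
cat >> h.py <<'E'
SEAT=np.array([.6355,.0730]);NY=-.046
nx=np.array([np.cos(NY),np.sin(NY)]);ny=np.array([-nx[1],nx[0]])
def W(x,y,z): return [*(SEAT+nx*x+ny*y),z]
def N(e): d=np.array(e[:2])-SEAT; return np.array([d@nx,d@ny])
E
python3 - <<'E'
from h import *
env.move_pose(W(-.252,.0078,.12),[np.pi,0,NY])
env.movel(W(-.252,.0078,.02),max_speed=.2)
print(N(env.observe()["eef_pos"]),env.observe()["tool_rot"])
env.movel(W(-.222,.0078,.02),max_speed=.1)
for x,y,v in((-.14,0,.06),(-.095,0,.06),(-.07,0,.04)):
    r=env.movel(W(x,y,.02),max_speed=v,until_force=15);s=env.observe()
    print(r,N(s["eef_pos"]).round(4),[ (s["ft_force"][:2]@a).round(2) for a in(nx,ny)],s["clock"])
    if r:break
E
```

```text
[-0.24996253  0.00786673] [-3.14125432 -0.00349867 -0.04627806]
False [-0.1424  0.    ] [np.float64(-5.94), np.float64(-0.82)] 30.475
False [-0.0951 -0.    ] [np.float64(-1.27), np.float64(-0.25)] 31.375
False [-0.0693  0.    ] [np.float64(-0.9), np.float64(-0.92)] 32.15
```

```bash
python3 - <<'E'
from h import *
for x in(-.06,-.054,-.05,-.047,-.044):
    r=env.movel(W(x,0,.02),max_speed=.03,until_force=15);s=env.observe()
    print(r,N(s["eef_pos"]).round(4),[ (s["ft_force"][:2]@a).round(2) for a in(nx,ny)],s["ft_force"][2],s["clock"])
    if r:break
im=env.get_image("scene");cv2.imwrite("pics/s3.png",cv2.resize(im[170:300,170:370,::-1],None,fx=4,fy=4,interpolation=cv2.INTER_CUBIC))
E
```

```text
False [-0.0597  0.    ] [np.float64(-2.47), np.float64(0.55)] 0.16133691506121067 32.6333
False [-0.0539 -0.    ] [np.float64(-3.38), np.float64(0.35)] -0.08635171050042073 32.9833
False [-0.05 -0.  ] [np.float64(-3.23), np.float64(-0.33)] 0.7341181366686679 33.2667
False [-0.0488  0.0001] [np.float64(-6.68), np.float64(0.73)] 3.3899685141192712 33.5167
False [-0.0487  0.    ] [np.float64(-13.38), np.float64(-0.41)] 8.671803497780534 33.7667
```

View pics/s3.png

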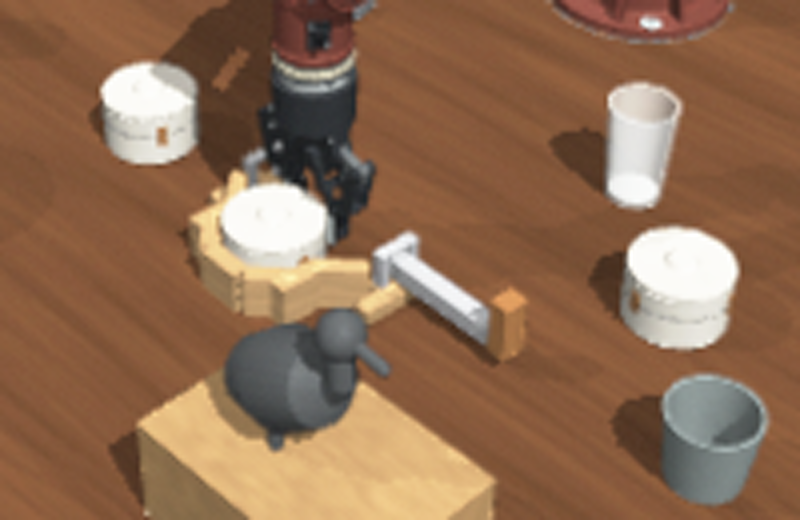

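The force climbs from about 3 to 13 N while the tool stays at nest x = −0.0487 (expected −0.0506), so the mould is against the back. The scene crop shows it seated inside the battens at about (275,230). I'll back off and check it from the wrist camera.

```bash
python3 - <<'E'
from h import *
env.movel(W(-.08,0,.02),max_speed=.05)
env.movel(W(-.10,0,.16),max_speed=.3)
env.gripper_to(0.0)
env.move_pose(W(-.12,.08,.30),[np.pi,0,NY]);env.dwell(.15)
p=env.camera_params("wrist");im=env.get_image("wrist")[:,:,::-1].copy();cv2.imwrite("pics/w4.png",im)
h=cv2.cvtColor(im,cv2.COLOR_BGR2HSV)
m=((h[...,2]>165)&(h[...,1]<60)).astype(np.uint8)
cs,_=cv2.findContours(m,0,2)
for c in cs:
    if cv2.contourArea(c)>1500:
        q=np.array([ray(p,u,.06)[:2] for u in c[:,0]]);(o,r)=cv2.minEnclosingCircle(q.astype(np.float32));print(o,r,N(o))
print(env.observe()["clock"])
E
```

```text
(0.4243922829627991, 0.36392033100128174) 0.047112710773944855 [-0.22426202  0.28090506]
(0.6368966698646545, 0.07355993986129761) 0.04709738492965698 [0.00136944 0.00062357]
36.7333
```

View pics/w4.png

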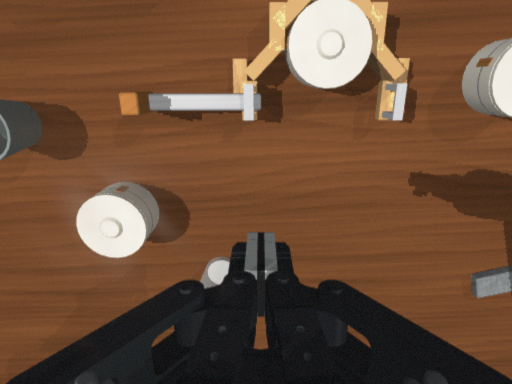

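The mould's white disc fits at nest (+1.4, +0.6) mm with radius 47.1 mm, so it is home. Now I'll shut the bolt.

```bash
python3 - <<'E'
from h import *
env.move_pose(W(-.062,.285,.15),[np.pi,0,NY+np.pi/2])
env.movel(W(-.062,.285,.042),max_speed=.2)
env.movel(W(-.062,.26,.042),max_speed=.08,until_force=15)
for y,v in((.20,.06),(.16,.06),(.145,.04),(.14,.03),(.136,.03),(.132,.03),(.128,.03)):
    r=env.movel(W(-.062,y,.042),max_speed=v,until_force=18);s=env.observe()
    print(r,N(s["eef_pos"]).round(4),[ (s["ft_force"][:2]@a).round(2) for a in(nx,ny)],s["clock"])
    if r or s["ft_force"][:2]@ny>20:break
E
```

```text
False [-0.0621  0.1996] [np.float64(-1.11), np.float64(0.58)] 40.2083
False [-0.062   0.1593] [np.float64(-0.44), np.float64(0.45)] 41.025
False [-0.0621  0.1444] [np.float64(-0.62), np.float64(-0.24)] 41.55
False [-0.062   0.1435] [np.float64(-0.38), np.float64(10.54)] 41.8667
False [-0.0619  0.1435] [np.float64(0.37), np.float64(21.71)] 42.15
```

```bash
python3 - <<'E'
from h import *
env.movel(W(-.062,.175,.042),max_speed=.08);env.movel(W(-.075,.18,.15),max_speed=.3)
env.move_pose(W(-.14,.06,.30),[np.pi,0,NY]);env.dwell(.15)
p=env.camera_params("wrist");im=env.get_image("wrist")[:,:,::-1].copy();cv2.imwrite("pics/w5.png",im)
h=cv2.cvtColor(im,cv2.COLOR_BGR2HSV)
m=((h[...,2]>165)&(h[...,1]<60)).astype(np.uint8)
for c in cv2.findContours(m,0,2)[0]:
    if cv2.contourArea(c)>1500:
        q=np.array([ray(p,u,.06)[:2] for u in c[:,0]]);(o,r)=cv2.minEnclosingCircle(q.astype(np.float32));print(o,r,N(o))
print("expected post top shut",proj(p,W(-.062,.117,.077)),"tip",proj(p,W(-.062,-.03,.03)),env.observe()["clock"])
a=cv2.resize(im[0:200,150:420],None,fx=2.9,fy=2.9,interpolation=cv2.INTER_CUBIC);cv2.imwrite("pics/w5a.png",a)
m=cv2.inRange(h,(5,140,120),(16,255,255))
for c in cv2.findContours(m,0,2)[0]:
    if cv2.contourArea(c)>150: M=cv2.boundingRect(c);print(M,N(ray(p,(M[0]+M[2]/2,M[1]+M[3]/2),.077)))
E
```

```text
(0.4243822395801544, 0.36358803510665894) 0.04727303981781006 [-0.22425677  0.28057265]
(0.5890547037124634, -0.15295149385929108) 0.04522933438420296 [-0.03600606 -0.22784821]
(0.6365686058998108, 0.07328076660633087) 0.046996474266052246 [0.00105456 0.00032961]
expected post top shut [209.71418249  86.34902243] tip [331.49630055  86.19629234] 44.7667
(448, 335, 64, 9) [-0.41982996 -0.2664593 ]
(432, 327, 80, 11) [-0.40683913 -0.25176247]
(0, 308, 75, 22) [-0.38223304  0.38256336]
(347, 267, 114, 21) [-0.31228707 -0.13770931]
(0, 256, 189, 41) [-0.31060661  0.28807469]
(292, 244, 209, 26) [-0.280135   -0.12292357]
(122, 237, 114, 17) [-0.26273439  0.16801354]
(274, 216, 229, 29) [-0.24076739 -0.10703159]
(0, 209, 92, 48) [-0.24435969  0.34029412]
(172, 196, 286, 32) [-0.21464637 -0.00968378]
(276, 176, 131, 20) [-0.17968457 -0.04066201]
(66, 98, 53, 9) [-0.07955038  0.2514871 ]
(0, 97, 512, 109) [-0.13620429  0.06536703]
(0, 67, 216, 32) [-0.05847319  0.23056985]
(383, 27, 92, 18) [-0.01065121 -0.1204128 ]
(0, 25, 235, 49) [-0.02405719  0.21496234]
(151, 5, 95, 20) [0.00924418 0.12512141]
(169, 0, 80, 6) [0.02033964 0.11352144]
```

View pics/w5a.png

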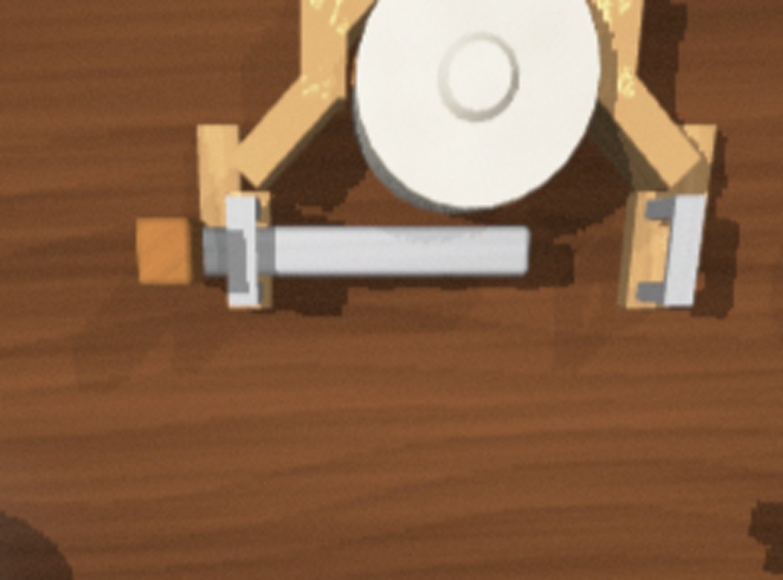

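```bash
python3 - <<'E'
from h import *
p=env.camera_params("wrist")
for u,v,z in((165,250,.077),(528,250,.03)): print(N(ray(p,(150+u/2.9,v/2.9),z)))
im=env.get_image("top");cv2.imwrite("pics/top6.png",im[:,:,::-1])
im=env.get_image("scene");cv2.imwrite("pics/s6.png",im[:,:,::-1])
E
```

```text
[-0.06166921  0.12023463]
[-0.06182056 -0.03074687]
```

View pics/s6.png

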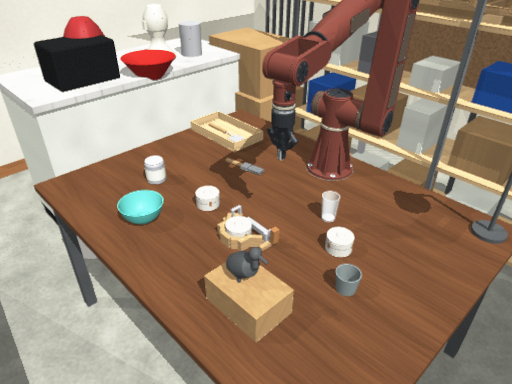

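The bolt tip measures nest y = −30.7 mm (shut is −30) and the post centre +120 mm (about 119 expected), with a hard stop felt. The mould is still home, and in the scene view the beaker, tin, brush and pot have not moved. I'm handing the job in.

```bash
python3 - <<'E'
from h import *
env.job_done();print(env.observe()["clock"])
E
```

```text
the job is handed in; nothing more can be done
the job is handed in; nothing more can be done
```

The heavy mould is home in the nest with the bolt shut behind it, and I handed the job in at about 45 s of the 72 s allowed.

- **Finding it:** I nudged all three moulds. The left one and the far right one showed no drag above the roughly 1 N sensor noise. The near right one resisted at about 1.5–2.3 N, so I took that as the one with the casting.
- **Seating it:** I slid it flat along the bench with two fingers behind it. It stopped against the back, with the force rising to 13 N and no further travel. The camera puts its centre about 1 mm from the seat, within the calibration, and it was still there after the bolt went in.
- **Bolt:** I pushed the post until it hit a hard stop at about 22 N. The camera puts the bolt tip at nest y = −30.7 mm (−30 is shut) and the post at +120 mm (about 119 expected).
- **Everything else:** The two empty moulds are standing on the bench, about 35–40 mm from where they started. In the last scene view the beaker, tin, brush and pot look unmoved. I judged that by eye rather than measuring it. The robot was clear of everything at hand-in.

**Disagreements:**
- The steady drag sat at or below the low end of the quoted 2–6 N, but the difference from the other two was clear.
- The finger stopped 4–5 mm sooner than I expected when shutting the bolt. I put that down to the closed fingers being thicker than I assumed, since the camera showed the bolt shut.

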